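# Clear the lock-hut drawer and shut it

### The job

The flask and the rubber bung stand too tall for the drawer to shut. First slacken the drawer's stop screw on the cabinet top all the way (it has a left-hand thread), then lift the flask and the bung over the shelf's wooden lip and set each down gently, upright on the shelf behind it, and finally push the drawer fully shut. Leave the flat tin in the drawer and do not disturb the fuse holder and the pin rack on the shelf.

Things in the scene. Friction and masses are not known exactly. Their poses are not given: they have to be found in the camera images.
- shelf_gap (a point): Middle of the shelf surface, the flat top of the low painted cabinet, 90 mm above the table. x points from the drawer side to the cabinet's back, y left as seen from the robot, z up: the cabinet's axes (turned up to 0.15 rad). The shelf reaches from x = -64 (lip) to +92 and y = -216 to +216 mm, rails 25 mm high all round. It is empty from y = -110 to +110 mm.
- lip_mid (a point): Middle of the top edge of the wooden retaining lip along the front of the shelf, 115 mm above the table; 8 mm thick, 448 mm long, 25 mm high. The cabinet's front face is 32 mm nearer the robot; the narrow ledge in front of the lip is not the shelf. Axes as the cabinet's.
- stop_screw (a joint): Turn of the stop screw, rad: grows turned clockwise seen from above; 0 to 0.2 at the start, end stops at 0 (tight: anticlockwise only tightens) and 1.5 (fully slack). Clockwise draws a hidden bolt up, clear of the drawer from about 0.9; while it is down the drawer cannot close below about 95 mm opening. Takes 0.05 N m and stays where left.
- stop_screw_grip (a point): Centre of the stop screw's steel bar grip, on the vertical turning axis at the height to grip, on the cabinet top at the left of the shelf. It turns with the screw: the bar (46 mm long, 14 mm wide, its top 7 mm above and its round base disc 23 mm below this point) lies along this point's x axis, so pinch it across y.
- drawer (a joint): Opening of the drawer, m: 0 is fully shut (front against the cabinet), 0.10 to 0.12 at the start, at most 0.14; it slides towards the robot along the cabinet's -x with about 2 N of friction and stays where it is left.
- drawer_front (a point): Middle of the robot-side face of the drawer front, 38 mm above the table; x points into the cabinet. The front is 550 mm wide, 12 mm thick and reaches from 8 to 68 mm above the table. A brass finger pull 140 mm wide, 6 mm thick, stands 12 mm out of its middle 52 mm above the table; push on the pull or beside it.
- drawer_floor (a point): Centre of the drawer's inner floor, 18 mm above the table. The floor is 180 mm by 494 mm (x from -90 to +86 mm, y from -247 to +247 mm); side walls rise 32 mm above it. The cabinet's top board leaves 54 mm over this floor, so taller things stop the drawer.
- flask_mid (a point): Centre of the dented pewter flask, half-way up: an upright flat body 64 mm long (its x), 32 mm thick (its y) and 68 mm high, with a screw cap 24 mm wide on top; 90 mm high in all, so its underside is 45 mm below this point. Stands in the drawer with its x within 0.3 rad of the cabinet's x; 0.25 kg.
- bung_mid (a point): Centre of the black rubber fender bung, half-way up: round, 48 mm across, domed top, 62 mm high in all, underside 31 mm below this point. Stands in the drawer; 0.13 kg.
- tin_mid (a point): Centre of the low round metal tin, 58 mm across and 24 mm high, lying flat in the drawer. It fits under the cabinet top and stays there.
- fuse_mid (a point): Middle of the cream ceramic fuse holder standing at one end of the shelf: 70 by 34 mm, 34 mm high. Leave alone.
- rack_mid (a point): Middle of the wooden block with four upright steel lock pins at the other end of the shelf: 70 by 70 mm, 72 mm high. Leave alone.
Mind the look-alikes: they are no part of the job. What is shaped like the part that bears bung_mid but blue is not meant.

How it is judged:
By the outcome, as a careful person would: the job done as asked, in the order asked, and still so for the second after the job is handed in, with the robot touching nothing.
It also fails if it takes over 72 s, if anything falls off the work surface, if the arm or the gripper's body presses on something with over 40 N, if the wrist force passes 120 N, or if a joint passes its speed limit or range.

### The arm

A 7-joint arm with a two-finger parallel gripper is mounted at the origin on the work surface. World frame = base frame: x ahead of the robot, y to its left, z up, the work surface at z = 0. Lengths are in mm, angles in rad, forces in N, time in s.
With the tool pointing down it reaches from about 425 to 875 mm from the base axis. Payload 4.7 kg.
Tool frame: the origin (TCP) lies midway between the tips of the shut fingers; the grasp point (between the pads) lies 19 mm behind it (ctrl.tcp_to_grasp is the distance from the TCP to the grasp point, in mm); z points along the fingers, y is the direction in which the jaws open and shut (so a half turn about z gives the same grasp; the last joint's range is limited). The gripper opens to 87 mm and grips with 3 to 60 N. Pads are 19 mm wide; open, the fingers measure 117 mm over their backs; the gripper's body (75 mm by 190 mm) begins 51 mm behind the grasp point.
Start: joints at [1.275, 0.321, -0.07, 1.45, 0.023, 1.371, -0.057], TCP at [198.144, -619.084, 222.587] pointing down, gripper open.
Joint ranges: [-2.86, 2.86], [-0.3, 2.09], [-1.38, 1.24], [0.06, 2.45], [-1.56, 4.7], [0.09, 2.05], [-2.69, 2.69]. Speed limits (rad/s): [2.57, 2.57, 3.14, 3.14, 3.14, 3.14, 3.14].

### API

Orientations are given as [roll, pitch, yaw] about the fixed x, y, z axes, in that order (R = Rz(yaw) Ry(pitch) Rx(roll)).
In Python, from plant import ctrl, get_image gives the robot as it stands.
- The arm moves only by the shell command python3 -m crank 'ROWS' [FORCE]. ROWS is JSON, a list of rows, each a list of 3 entries, a list of its own where there are three numbers: the shift along the world's x, y, z in mm, then the turn, a rotation vector about the world's x, y, z in rad, then the closure, from 0 (fully open) to 1 (shut). A call has 1 to 8 rows; each row is the pose to reach, as a shift and turn from the pose commanded when the call began; what a row does not reach only later rows make up. A row lasts 1/12 s, in which the tool goes at most 41.7 mm and 7.16 degrees, less where a joint would pass 70% of its speed; a pose out of reach is approached as far as the arm can. A call with a gripper value outside its range is refused whole. The fingers move at their own pace and stop on an object; FORCE is the grip in N (left out, the last holds). Time passes only in rows, so rows that repeat a pose let the fingers close. It gives the time, the measured TCP pose, the force and the opening at its end, in the units of the state.
- ctrl.read_state(): the state, without advancing time (a new reading comes with each control period).
- get_image(name): name is "side" or "top" or "wrist"; returns a dict with "color" (480x640x3 uint8, blue, green, red), "range_z" (480x640 float32, mm along the optical axis (not along the pixel's ray), 0 where there is no reading), "mtx" (3x3 intrinsics, pixels), "T" (4x4, takes a point from camera to world coordinates); the wrist camera has in their place "hand_eye" (4x4, takes a point from camera to tool coordinates, whose origin is the TCP and whose axes are the flange's). Camera axes: x right, y up, looking along -z (the intrinsics and any distortion apply to the point x, -y, -z); pixel columns grow to the right and rows downward; lengths in mm; the calibration is good to about 2 mm. A picture is of the moment at which its call begins: read the wrist's pose just before it.
- ctrl.sign_off(): hands the job in, once; it reports no verdict.
The state is a dict: "time": time; "joints": joint angles; "joint_vel": joint speeds; "joint_torque": joint torques, N m; "eef_pos": TCP position; "ee_rot": TCP orientation; "contact_force": force on the tool from outside, world axes, zero at the start; "moment": the same for the moment, N m; "width": finger opening in mm.
Only numpy, scipy, OpenCV 4.12 (cv2) and the standard library are available. Lean on these libraries where they do the work, as an engineer would, in place of code of your own. Each camera call takes 0.05 s, during which the arm holds its last target.

## Working session

There is one attempt and no reset: what is moved stays moved. The work goes in short steps, Python scripts to look and compute and a shell command to move; the robot and the scene stay as the last step left them, time stands still between calls to the robot, and variables do not carry over. Pictures are saved under pics/ and viewed, and the job is handed in when it is done.

```bash
ls; mkdir -p pics; python3 - <<'E'
from plant import ctrl,get_image
import cv2,numpy as np
s=ctrl.read_state(); print(s)
for n in("top","side","wrist"):
    d=get_image(n); cv2.imwrite(f"pics/{n}0.png",d["color"]); np.savez(f"{n}0.npz",**d); print(n,d["mtx"],d.get("T",d.get("hand_eye")), [k for k in d])
E
```

```text
pics
{'time': 0.0, 'joints': array([ 1.27510062,  0.32185183, -0.07009476,  1.45168962,  0.02257958,
        1.37077253, -0.05690925]), 'joint_vel': array([ 0.00056098,  0.00093045,  0.00038815, -0.00043823,  0.00192041,
        0.00048502,  0.00085729]), 'joint_torque': array([ 7.71268951e-04, -4.91284561e+01, -4.03220225e-01, -3.12536144e+01,
       -6.37623598e-02,  4.37272363e-02,  1.62269348e-04]), 'eef_pos': array([ 197.95825416, -618.54060606,  221.43551355]), 'ee_rot': array([-3.13965977e+00,  7.43452312e-05,  3.09822865e-01]), 'contact_force': array([ 0.4292518 ,  0.4134367 , -0.39092559]), 'moment': array([-0.02390942, -0.02909692,  0.05527176]), 'width': 87.30801431935902}
top [[444.60233851   0.         314.46535936]
 [  0.         444.60233851 239.52403641]
 [  0.           0.           1.        ]] [[-2.85386861e-02  9.84851280e-01 -1.71036543e-01  4.21982364e+02]
 [-9.99586354e-01 -2.87268186e-02  1.37536184e-03  2.17881083e+01]
 [-3.55880887e-03  1.71005045e-01  9.85263726e-01  9.43534944e+02]
 [ 0.00000000e+00  0.00000000e+00  0.00000000e+00  1.00000000e+00]] ['color
[... 201 characters left out ...]
99e-01  3.80541034e+02]
 [-2.09127070e-01 -5.64160243e-01  7.98742192e-01  7.84131418e+02]
 [ 1.34965670e-03  8.16635657e-01  5.77151958e-01  6.51276006e+02]
 [ 0.00000000e+00  0.00000000e+00  0.00000000e+00  1.00000000e+00]] ['color', 'range_z', 'mtx', 'T']
wrist [[373.0035974    0.         322.00953233]
 [  0.         373.0035974  234.35940365]
 [  0.           0.           1.        ]] [[-1.71565146e-04  9.69419538e-01  2.45409311e-01  6.77586783e+01]
 [ 9.99999907e-01  6.94403921e-05  4.24793406e-04  1.62975458e-01]
 [ 3.94761709e-04  2.45409361e-01 -9.69419460e-01 -1.63456872e+02]
 [ 0.00000000e+00  0.00000000e+00  0.00000000e+00  1.00000000e+00]] ['color', 'range_z', 'mtx', 'hand_eye']
```

View pics/top0.png

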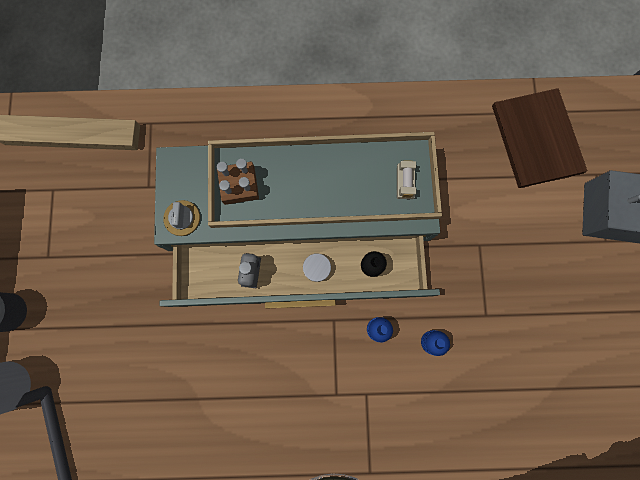

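View pics/side0.png

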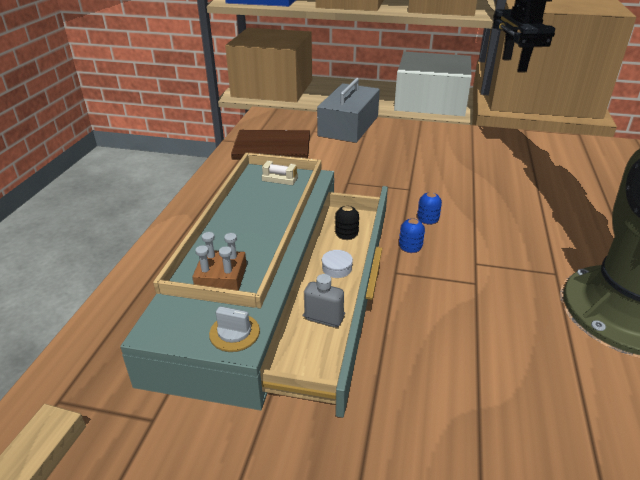

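The top view shows the flask at (249,270), the tin at (318,267) and the screw bar at (181,216). There are three bung-shaped things: black in the drawer at (374,264), and blue on the table at (380,329) and (436,343). The black one fits the description by colour and place. I'll confirm it in crops.

```bash
cat > h.py <<'E'
import numpy as np,cv2
def cloud(d):
    K=d["mtx"];Z=d["range_z"].astype(float);v,u=np.mgrid[:480,:640]
    x=(u-K[0,2])/K[0,0]*Z;y=(v-K[1,2])/K[1,1]*Z
    P=np.stack([x,-y,-Z,np.ones_like(Z)],-1)@np.asarray(d["T"]).T
    P=P[...,:3];P[Z==0]=np.nan
    return P
E
python3 - <<'E'
from h import *
t=dict(np.load("top0.npz"));s=dict(np.load("side0.npz"))
c=t["color"][120:320,140:460];cv2.imwrite("pics/tc.png",cv2.resize(c,None,fx=2.5,fy=2.5,interpolation=cv2.INTER_CUBIC))
c=s["color"][150:400,130:430];cv2.imwrite("pics/sc.png",cv2.resize(c,None,fx=2.4,fy=2.4,interpolation=cv2.INTER_CUBIC))
P=cloud(t);Q=cloud(s)
for p in[(249,270),(245,267),(318,267),(374,264),(380,329),(181,213),(330,180),(340,250),(300,299),(100,350)]:
    print("top",p,P[p[1],p[0]].round(1))
for p in[(324,280),(337,262),(347,210),(233,315),(250,225),(412,230),(500,400)]:
    print("side",p,Q[p[1],p[0]].round(1))
E
```

```text
top (249, 270) [512.1 145.3 110.4]
top (245, 267) [518.2 153.2 108.2]
top (318, 267) [521.6  15.   41.3]
top (374, 264) [522.6 -97.2  57.3]
top (380, 329) [ 394.2 -104.8   40. ]
top (181, 213) [623.7 273.1 119.2]
top (330, 180) [689.4 -13.8  91. ]
top (340, 250) [559.2 -32.7  14.8]
top (300, 299) [456.9  52.2  67.4]
top (100, 350) [366.8 471.4  -1.9]
side (324, 280) [515.7 161.4 109.7]
side (337, 262) [519.7  30.5  43.4]
side (347, 210) [ 538.8 -182.1   19.8]
side (233, 315) [616.9 287.5 133.2]
side (250, 225) [688.   14.9  90.7]
side (412, 230) [393.2 -81.6  56.9]
side (500, 400) [234.3 247.8   3.1]
```

View pics/tc.png

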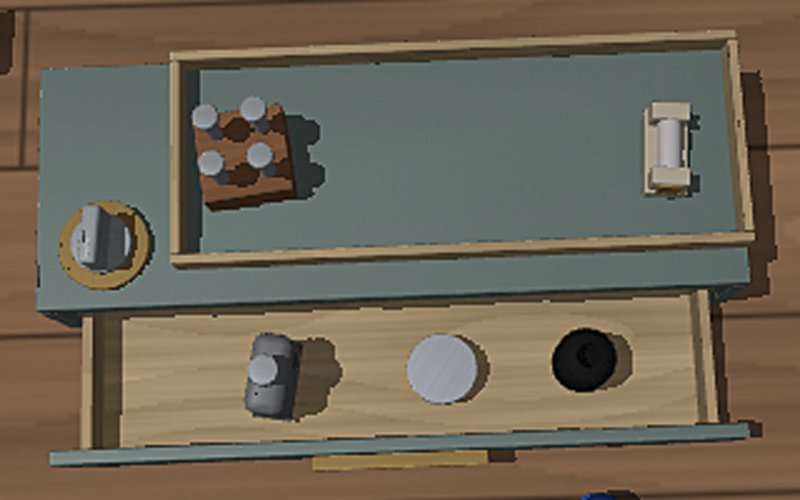

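View pics/sc.png

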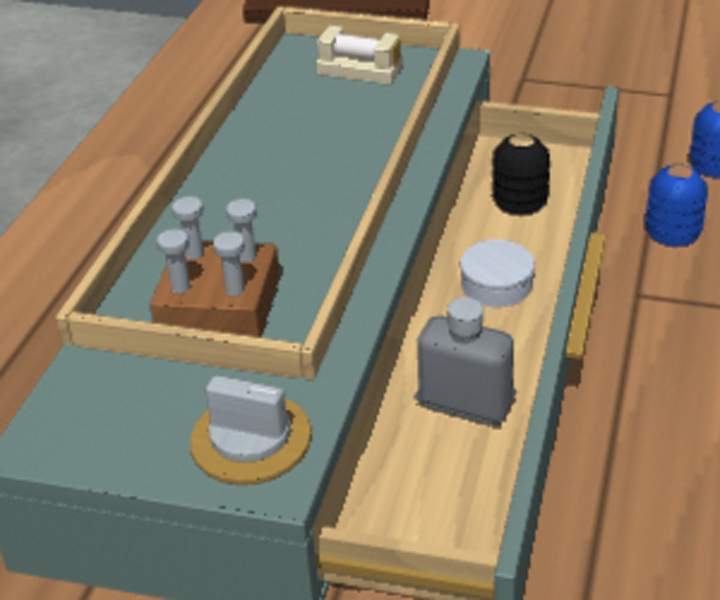

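```bash
python3 - <<'E'
from h import *
t=dict(np.load("top0.npz"));s=dict(np.load("side0.npz"))
P=cloud(t);Q=cloud(s)
def box(C,x,y,z):
    m=(C[...,0]>x[0])&(C[...,0]<x[1])&(C[...,1]>y[0])&(C[...,1]<y[1])&(C[...,2]>z[0])&(C[...,2]<z[1]); return C[m],m
def rect(p):
    return cv2.minAreaRect(p[:,:2].astype(np.float32))
for n,C in(("top",P),("side",Q)):
    print(n)
    # lip: rows per y
    rail,_=box(C,(560,830),(-300,240),(106,124))
    print(" rail",len(rail),rect(rail),np.median(rail[:,2]))
    fr,_=box(C,(430,490),(-300,340),(58,76))
    if len(fr)>50:
        k=np.polyfit(fr[:,1],fr[:,0],1);print(" front",k,len(fr),rect(fr),np.median(fr[:,2]))
    ft,_=box(C,(430,490),(-300,340),(63,74)); print(' fronttop',rect(ft))
    sh,_=box(C,(560,830),(-150,120),(80,100)); print(" shelf z",np.median(sh[:,2]))
    bar,_=box(C,(580,670),(240,330),(112,145))
    print(" bar",len(bar),rect(bar),np.percentile(bar[:,2],[5,50,90,95,100]).round(1))
    disc,_=box(C,(570,680),(230,340),(94,106)); print(" disc",rect(disc),len(disc),np.median(disc[:,2]))
    fl,_=box(C,(460,560),(90,200),(70,97)); print(" flask body",rect(fl),len(fl), np.median(fl[:,2]))
    cap,_=box(C,(460,560),(90,200),(101,120)); print(" cap",rect(cap),len(cap),np.median(cap[:,2]))
    bu,_=box(C,(460,580),(-150,-50),(45,95)); print(" bung",rect(bu),len(bu),bu[:,2].max())
    bu,_=box(C,(460,580),(-150,-50),(70,95)); print(" bung top",rect(bu),len(bu),bu[:,2].max() if len(bu) else 0)
    ti,_=box(C,(460,580),(-40,60),(35,50)); print(" tin",rect(ti),len(ti))
    fu,_=box(C,(600,800),(-230,-120),(96,106)); print(" fuse",len(fu) and rect(fu))
    ra,_=box(C,(600,800),(120,215),(118,180)); print(" rack pins",len(ra) and rect(ra),ra[:,2].max() if len(ra) else 0)
    bl,_=box(C,(330,430),(-250,-50),(15,80)); print(" blue",len(bl) and (bl.min(0),bl.max(0)))
E
```

```text
top
 rail 4378 ((688.1680297851562, 0.5354461669921875), (174.2891845703125, 447.4648742675781), 0.7907202839851379) 114.95858722548309
 front [-1.05571868e-02  4.61020910e+02] 1774 ((464.6199951171875, 54.002716064453125), (548.67626953125, 41.98710632324219), 87.99443817138672) 67.46019692044541
 fronttop ((472.0926818847656, 54.2091064453125), (35.320289611816406, 549.413330078125), 0.6284536719322205)
 shelf z 89.87491718053207
 bar 253 ((620.3526000976562, 279.6868896484375), (14.772344589233398, 45.34153747558594), 87.11907958984375) [114.7 132.4 134.9 135.3 136.7]
 disc ((618.593994140625, 279.7779541015625), (90.42252349853516, 71.24706268310547), 9.70639705657959) 677 96.54966279462087
 flask body ((505.2182312011719, 156.24746704101562), (72.06331634521484, 88.88817596435547), 89.90985870361328) 402 83.87298948706598
 cap ((517.4476928710938, 153.47283935546875), (22.298364639282227, 21.23114013671875), 87.06116485595703) 125 107.35197542044875
 bung ((520.0482177734375, -100.39637756347656), (99.83564758300781, 119.85486602783203), 89.60160827636719) 896 93.70132599059059

[... 1592 characters left out ...]
 -100.21321105957031), (120.01424407958984, 99.23175048828125), 0.15957485139369965) 708 93.66768414937656
 bung top ((520.0494384765625, -100.14041137695312), (119.87543487548828, 99.2352294921875), 0.08770640939474106) 345 93.66768414937656
 tin ((521.1593017578125, 21.78436279296875), (57.551422119140625, 56.26984786987305), 82.52268981933594) 543
 fuse ((687.1939697265625, -169.61827087402344), (166.6982879638672, 96.98188781738281), 0.6349802017211914)
 rack pins ((683.8059692382812, 168.4189453125), (165.3542938232422, 78.12761688232422), 5.443431377410889) 165.44003050420008
 blue (array([ 340.51023443, -227.01108464,   15.085462  ]), array([418.24437291, -74.48610439,  64.68450024]))
```

The crops confirm the bung. The black one at (374,264) in the top view stands in the drawer and is the target. The two blue ones are on the table in front of it and are not. Next I swing over to the screw.

```bash
python3 -m crank '[[[32,26,3],[0,0,0.11],0],[[64,52,6],[0,0,0.22],0],[[96,78,9],[0,0,0.33],0],[[128,104,12],[0,0,0.44],0],[[160,130,15],[0,0,0.55],0],[[192,156,18],[0,0,0.66],0],[[224,182,21],[0,0,0.77],0],[[256,208,24],[0,0,0.88],0]]' 10
python3 -m crank '[[[20,35,0],[0,0,0.11],0],[[40,70,0],[0,0,0.22],0],[[60,105,0],[0,0,0.33],0],[[80,140,0],[0,0,0.44],0],[[100,175,0],[0,0,0.55],0],[[110,211,0],[0,0,0.66],0],[[120,248,0],[0,0,0.77],0],[[130,285,0],[0,0,0.88],0]]'
python3 -m crank '[[[3,40,0],[0,0,0.12],0.1],[[6,80,0],[0,0,0.24],0.2],[[9,120,0],[0,0,0.36],0.3],[[12,160,0],[0,0,0.48],0.4],[[15,200,0],[0,0,0.6],0.5],[[18,240,0],[0,0,0.72],0.5],[[21,280,0],[0,0,0.84],0.5],[[24,320,0],[0,0,0.96],0.5]]'
```

```text
time: 0.82
eef_pos: [455.3, -409.5, 246.7]
ee_rot: [-3.142, 0.0, 1.195]
contact_force: [0.6, 0.1, 0.1]
width: 86.8
time: 1.48
eef_pos: [584.2, -124.3, 246.3]
ee_rot: [-3.141, -0.0, 2.075]
contact_force: [0.4, -0.7, -0.4]
width: 87.0
time: 2.15
eef_pos: [608.0, 195.4, 246.4]
ee_rot: [-3.141, 0.0, 3.035]
contact_force: [0.4, 0.7, -0.0]
width: 45.9
```

```bash
python3 -m crank '[[[4,29,-15],[0,0,0.025],0.5],[[8,58,-30],[0,0,0.05],0.5],[[12,86,-45],[0,0,0.05],0.5],[[12,86,-46],[0,0,0.05],0.5]]'
cat >> h.py <<'E'
from scipy.spatial.transform import Rotation as Ro
def wrist(name):
    from plant import ctrl,get_image
    s=ctrl.read_state();d=get_image("wrist")
    T=np.eye(4);T[:3,:3]=Ro.from_euler('xyz',s["ee_rot"]).as_matrix();T[:3,3]=s["eef_pos"]
    d["T"]=T@np.asarray(d["hand_eye"]);cv2.imwrite(f"pics/{name}.png",d["color"]);np.savez(name+".npz",**d)
    print(s["time"],s["eef_pos"].round(1),s["ee_rot"].round(3),s["contact_force"].round(1),s["width"])
    return d
def box(C,x,y,z):
    m=(C[...,0]>x[0])&(C[...,0]<x[1])&(C[...,1]>y[0])&(C[...,1]<y[1])&(C[...,2]>z[0])&(C[...,2]<z[1]); return C[m]
def rect(p): return cv2.minAreaRect(p[:,:2].astype(np.float32))
E
python3 - <<'E'
from h import *
d=wrist("w1");C=cloud(d)
for z in((131,140),(128,140),(94,102)):
    b=box(C,(575,670),(235,330),z);print(z,len(b),rect(b),np.percentile(b[:,2],[50,95]))
E
```

```text
time: 2.48
eef_pos: [616.4, 286.7, 196.6]
ee_rot: [3.139, -0.006, 3.088]
contact_force: [-2.7, 0.1, -0.6]
width: 43.6
2.4833 [616.4 286.7 196.6] [ 3.139 -0.006  3.088] [-2.7  0.1 -0.6] 43.57630610538242
(131, 140) 1477 ((621.1332397460938, 282.6867370605469), (13.669761657714844, 44.73865509033203), 86.880859375) [135.04296145 136.27440452]
(128, 140) 1493 ((621.1332397460938, 282.6867370605469), (13.669761657714844, 44.73865509033203), 86.880859375) [135.03008369 136.27327155]
(94, 102) 3580 ((620.857666015625, 282.67041015625), (70.65812683105469, 69.9178695678711), 86.45448303222656) [97.24050257 98.4692537 ]
```

View pics/w1.png

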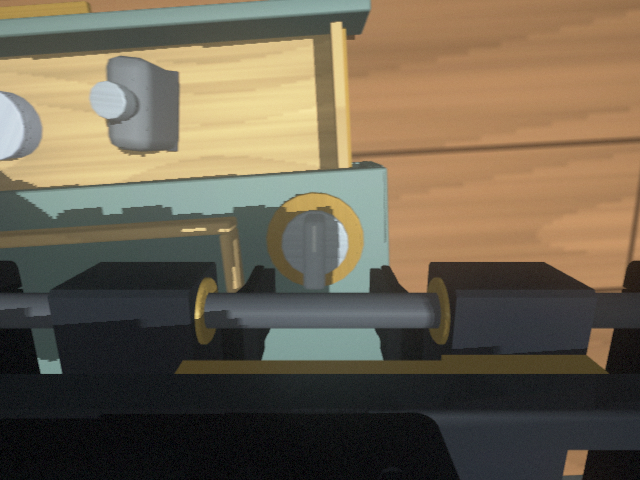

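The wrist view shows the bar at about (315,240), with its centre at (621,282), yaw -0.054 and its top at z 135–136. The jaws straddle it.

```bash
python3 -m crank '[[[1,2,-10],[0,0,0],0.5],[[1,2,-30],[0,0,0],0.5],[[1,2,-50],[0,0,0],0.5],[[1,2,-68],[0,0,0],0.5],[[1,2,-80],[0,0,0],0.5],[[1,2,-86],[0,0,0],0.5],[[1,2,-88],[0,0,0],0.5],[[1,2,-88],[0,0,0],0.5]]'
python3 -m crank '[[[0,0,0],[0,0,0],0.6],[[0,0,0],[0,0,0],0.8],[[0,0,0],[0,0,0],0.9],[[0,0,0],[0,0,0],0.9],[[0,0,0],[0,0,0],0.9],[[0,0,0],[0,0,0],0.9]]' 20
```

```text
time: 3.2
eef_pos: [621.6, 281.3, 112.8]
ee_rot: [3.142, 0.0, 3.079]
contact_force: [0.1, 0.2, 0.6]
width: 43.5
time: 3.7
eef_pos: [621.2, 282.1, 112.9]
ee_rot: [3.141, 0.0, 3.08]
contact_force: [-1.0, -0.8, 0.8]
width: 13.5
```

```bash
python3 -m crank '[[[0,0,0],[0,0,-0.06],1],[[0,0,0],[0,0,-0.16],1],[[0,0,0],[0,0,-0.26],1],[[0,0,0],[0,0,-0.36],1],[[0,0,0],[0,0,-0.46],1],[[0,0,0],[0,0,-0.56],1],[[0,0,0],[0,0,-0.66],1],[[0,0,0],[0,0,-0.76],1]]'
python3 -m crank '[[[0,0,0],[0,0,-0.1],1],[[0,0,0],[0,0,-0.2],1],[[0,0,0],[0,0,-0.3],1],[[0,0,0],[0,0,-0.4],1],[[0,0,0],[0,0,-0.5],1],[[0,0,0],[0,0,-0.58],1],[[0,0,0],[0,0,-0.62],1],[[0,0,0],[0,0,-0.65],1]]'
python3 -c "
from plant import ctrl;s=ctrl.read_state();print(s['contact_force'],s['moment'],s['joints'],s['ee_rot'])"
```

```text
time: 4.37
eef_pos: [621.1, 281.7, 112.8]
ee_rot: [-3.141, 0.0, 2.315]
contact_force: [-0.7, -1.2, 0.3]
width: 13.5
time: 5.03
eef_pos: [620.8, 281.6, 112.9]
ee_rot: [-3.141, 0.001, 1.668]
contact_force: [-1.9, -1.3, 2.3]
width: 13.7
[-1.8765093  -1.33512259  2.30613094] [-0.3178148   0.23835584  0.04831277] [-0.04470138  0.51980253 -0.57705217  1.4772944   0.29212508  1.23194027
 -0.56167934] [-3.14097088e+00  1.03988199e-03  1.66801309e+00]
```

```bash
python3 -m crank '[[[0,0,0],[0,0,-0.02],1],[[0,0,0],[0,0,-0.03],1],[[0,0,0],[0,0,-0.03],1]]'; python3 -c "
from plant import ctrl;s=ctrl.read_state();print(s['moment'],s['ee_rot'])"
python3 -m crank '[[[0,0,0],[0,0,-0.02],1],[[0,0,0],[0,0,-0.03],1],[[0,0,0],[0,0,-0.03],1]]'; python3 -c "
from plant import ctrl;s=ctrl.read_state();print(s['moment'],s['ee_rot'])"
```

```text
time: 5.28
eef_pos: [620.8, 281.6, 112.8]
ee_rot: [-3.141, 0.001, 1.64]
contact_force: [-3.3, -2.4, 3.3]
width: 13.4
[-0.5804911   0.49887791  0.29875729] [-3.14099581e+00  9.63308505e-04  1.64040616e+00]
time: 5.53
eef_pos: [620.8, 281.5, 112.8]
ee_rot: [-3.141, 0.001, 1.61]
contact_force: [-3.8, -2.9, 5.8]
width: 14.1
[-0.76774704  0.84814728  0.51095436] [-3.14102883e+00  9.52134664e-04  1.60971272e+00]
```

The moment rose from 0.05 to 0.3 and then 0.5 N m, so the screw is on its slack stop. I'll release, lift and check.

```bash
python3 -m crank '[[[0,0,0],[0,0,0],0.7],[[0,0,0],[0,0,0],0.5],[[0,0,0],[0,0,0],0.4],[[0,0,0],[0,0,0],0.4],[[0,0,20],[0,0,0],0.4],[[0,0,50],[0,0,0],0.4],[[0,0,85],[0,0,0],0.4],[[0,0,100],[0,0,0],0.4]]'
python3 - <<'E'
from h import *
d=wrist("w2");C=cloud(d)
b=box(C,(575,670),(235,330),(130,140));print(len(b),rect(b),np.percentile(b[:,2],[50,95]))
# flask from both earlier top clouds by height slices
for n in("top0","side0"):
    P=cloud(dict(np.load(n+".npz")))
    for z in((80,90),(50,80),(100,120)):
        b=box(P,(478,556),(110,195),z);print(n,z,len(b),rect(b))
    b=box(P,(490,556),(-135,-65),(40,84));print(n,"bung",len(b),rect(b),b[:,2].max())
E
```

```text
time: 6.2
eef_pos: [622.8, 283.3, 217.3]
ee_rot: [3.136, -0.003, 1.61]
contact_force: [0.3, 0.8, 0.5]
width: 51.2
6.2 [622.8 283.3 217.3] [ 3.136e+00 -3.000e-03  1.610e+00] [0.3 0.8 0.5] 51.20638783682064
1280 ((621.9688720703125, 282.36236572265625), (13.99105167388916, 46.001380920410156), 4.782685279846191) [134.99173057 136.28034333]
top0 (80, 90) 326 ((517.4386596679688, 153.12716674804688), (30.19276237487793, 61.54506301879883), 79.51036071777344)
top0 (50, 80) 120 ((517.3477172851562, 152.89173889160156), (34.1223030090332, 64.0553207397461), 80.44415283203125)
top0 (100, 120) 125 ((517.4476928710938, 153.47283935546875), (22.298364639282227, 21.23114013671875), 87.06116485595703)
top0 bung 501 ((523.932373046875, -96.32811737060547), (47.524314880371094, 47.17731857299805), 14.107633590698242) 82.5202702387511
side0 (80, 90) 436 ((517.24658203125, 158.2486572265625), (32.925804138183594, 61.40090560913086), 80.30027770996094)
side0 (50, 80) 558 ((514.8922729492188, 168.130615234375), (63.348289489746094, 27.50656509399414), 13.965510368347168)
side0 (100, 120) 170 ((518.0145874023438, 157.22251892089844), (23.413232803344727, 23.824567794799805), 52.78215789794922)
side0 bung 509 ((524.3042602539062, -87.67495727539062), (40.42234802246094, 47.07268524169922), 88.27592468261719) 82.5506391221852
```

View pics/w2.png

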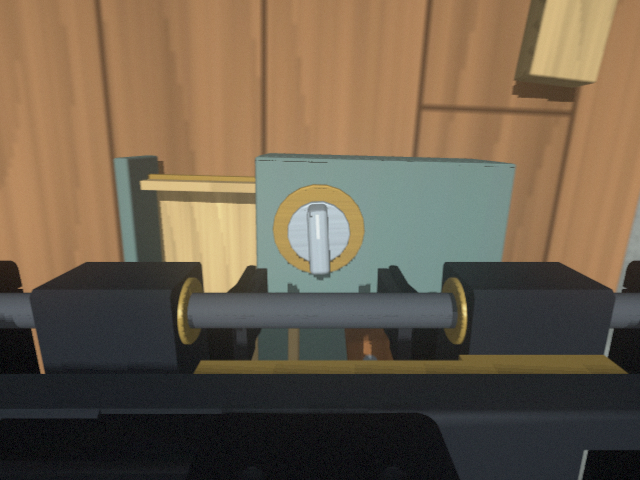

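The bar now lies at -85.2°, so the screw is at about 1.50 and fully slack. The flask is next, at about (518,156) with x axis yaw about -0.175, so tool yaw 2.967.

```bash
python3 -m crank '[[[-5,-7,0],[0,0,0.1],0.2],[[-20,-25,0],[0,0,0.22],0.1],[[-35,-45,0],[0,0,0.34],0],[[-50,-65,0],[0,0,0.46],0],[[-65,-85,-5],[0,0,0.58],0],[[-80,-105,-10],[0,0,0.7],0],[[-95,-120,-15],[0,0,0.82],0],[[-103,-126,-20],[0,0,0.94],0]]'
python3 -m crank '[[[0,0,-7],[0,0,0.12],0],[[0,0,-14],[0,0,0.24],0],[[0,0,-20],[0,0,0.36],0],[[0,0,-25],[0,0,0.41],0],[[0,0,-25],[0,0,0.41],0],[[0,0,-25],[0,0,0.41],0]]'
python3 - <<'E'
from h import *
d=wrist("w3");C=cloud(d)
for z in((80,90),(50,80),(100,120)):
    b=box(C,(475,556),(110,200),z);print(z,len(b),len(b) and rect(b), len(b) and np.median(b[:,2]))
E
```

```text
time: 6.92
eef_pos: [517.1, 153.2, 191.8]
ee_rot: [-3.14, 0.001, 2.553]
contact_force: [1.3, 0.2, 0.7]
width: 86.1
time: 7.42
eef_pos: [518.1, 156.0, 167.3]
ee_rot: [3.141, -0.0, 2.958]
contact_force: [-0.1, -0.2, -0.1]
width: 87.2
7.4167 [518.1 156.  167.3] [ 3.141 -0.     2.958] [-0.1 -0.2 -0.1] 87.18871109185834
(80, 90) 2482 ((518.0799560546875, 156.62298583984375), (31.294654846191406, 63.045997619628906), 80.91999816894531) 85.79054966853053
(50, 80) 381 ((516.1588745117188, 155.7300262451172), (34.01030731201172, 60.12043380737305), 80.90205383300781) 75.8036318341745
(100, 120) 1148 ((517.9248657226562, 156.31338500976562), (22.962337493896484, 22.909687042236328), 36.98751449584961) 109.13823049068489
```

View pics/w3.png

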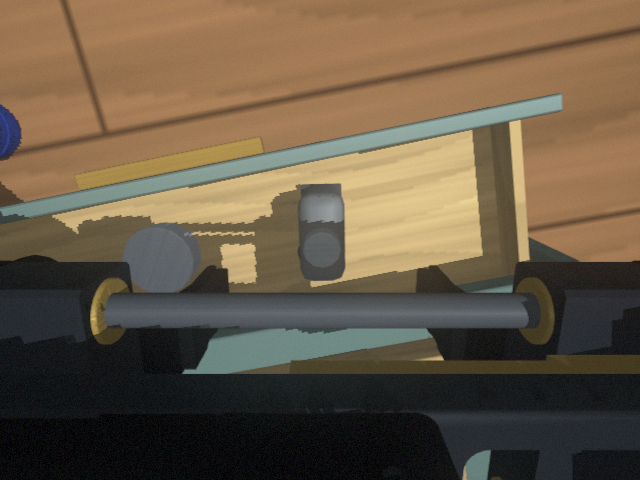

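The flask at (322,230) is centred between the jaws at (518.0,156.5), yaw -0.159. I'll descend and grip it.

```bash
python3 -m crank '[[[0,0,-15],[0,0,0.015],0],[[0,0,-40],[0,0,0.015],0],[[0,0,-65],[0,0,0.015],0],[[0,0,-88],[0,0,0.015],0],[[0,0,-105],[0,0,0.015],0],[[0,0,-115],[0,0,0.015],0],[[0,0,-118],[0,0,0.015],0],[[0,0,-118],[0,0,0.015],0]]'
python3 -m crank '[[[0,0,0],[0,0,0],0.4],[[0,0,0],[0,0,0],0.6],[[0,0,0],[0,0,0],0.7],[[0,0,0],[0,0,0],0.8],[[0,0,0],[0,0,0],0.8],[[0,0,0],[0,0,0],0.8],[[0,0,0],[0,0,0],0.8]]' 20
```

```text
time: 8.13
eef_pos: [518.1, 156.1, 49.5]
ee_rot: [3.141, -0.001, 2.974]
contact_force: [0.6, 0.4, -0.2]
width: 87.1
time: 8.72
eef_pos: [518.2, 155.9, 49.7]
ee_rot: [3.142, 0.0, 2.975]
contact_force: [-0.2, -0.2, -0.0]
width: 48.4
```

```bash
python3 -m crank '[[[0,0,0],[0,0,0],0.9],[[0,0,0],[0,0,0],0.9],[[0,0,0],[0,0,0],0.9],[[0,0,0],[0,0,0],0.9],[[0,0,0],[0,0,0],0.9]]' 20
```

```text
time: 9.13
eef_pos: [518.1, 155.9, 49.5]
ee_rot: [-3.142, -0.0, 2.975]
contact_force: [-0.7, 0.2, 0.6]
width: 31.8
```

```bash
python3 -m crank '[[[0,0,4],[0,0,0],1],[[0,0,14],[0,0,0],1],[[0,0,32],[0,0,0],1],[[0,0,55],[0,0,0],1],[[0,0,80],[0,0,0],1],[[0,0,105],[0,0,0],1],[[0,0,122],[0,0,0],1],[[0,0,130],[0,0,0],1]]'
python3 - <<'E'
from h import *
d=wrist("w4")
E
```

```text
time: 9.8
eef_pos: [519.3, 156.7, 182.9]
ee_rot: [3.14, 0.004, 2.975]
contact_force: [1.5, -0.1, -2.2]
width: 31.4
9.8 [519.3 156.7 182.9] [3.14  0.004 2.975] [ 1.5 -0.1 -2.2] 31.442078262690256
```

View pics/w4.png

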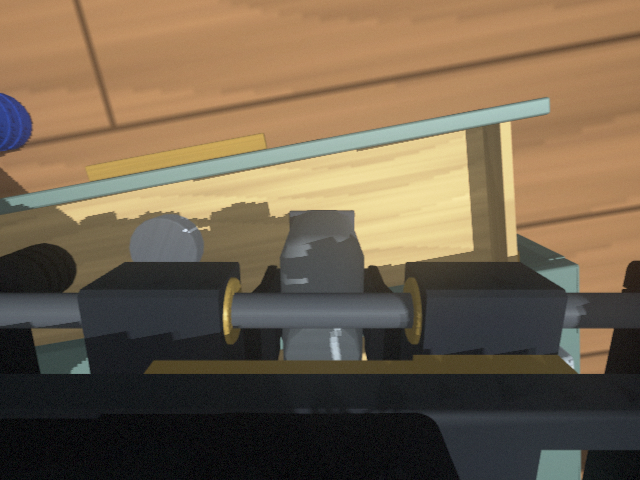

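The flask is held upright at (320,260). Now I carry it over the lip.

```bash
python3 -m crank '[[[12,-8,0],[0,0,0],1],[[35,-23,0],[0,0,0],1],[[60,-40,0],[0,0,0],1],[[85,-56,0],[0,0,0],1],[[110,-73,0],[0,0,0],1],[[135,-90,0],[0,0,0],1],[[152,-101,0],[0,0,0],1],[[160,-106,0],[0,0,0],1]]'
python3 -m crank '[[[0,0,-6],[0,0,0],1],[[0,0,-15],[0,0,0],1],[[0,0,-26],[0,0,0],1],[[0,0,-36],[0,0,0],1],[[0,0,-43],[0,0,0],1],[[0,0,-48],[0,0,0],1],[[0,0,-50],[0,0,0],1],[[0,0,-50],[0,0,0],1]]'
python3 - <<'E'
from h import *
from plant import get_image
d=get_image("side");cv2.imwrite("pics/s5.png",d["color"][100:400,130:530]);C=cloud(d)
E
```

```text
time: 10.52
eef_pos: [679.9, 44.9, 175.9]
ee_rot: [-3.139, -0.003, 2.97]
contact_force: [-0.8, -1.0, -3.1]
width: 31.7
time: 11.18
eef_pos: [677.7, 50.0, 129.1]
ee_rot: [-3.141, -0.001, 2.975]
contact_force: [0.1, -0.7, -2.4]
width: 32.1
```

View pics/s5.png

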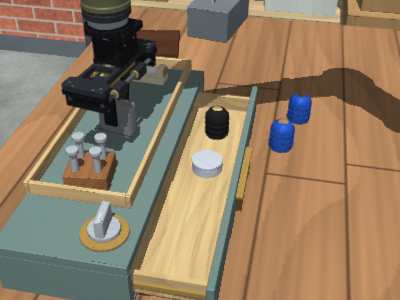

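```bash
python3 -m crank '[[[0,0,-2],[0,0,0],1],[[0,0,-4],[0,0,0],1],[[0,0,-5],[0,0,0],1],[[0,0,-6],[0,0,0],1],[[0,0,-6],[0,0,0],1]]'
python3 -m crank '[[[0,0,-0.7],[0,0,0],1],[[0,0,-1.3],[0,0,0],1],[[0,0,-1.3],[0,0,0],1]]'
```

```text
time: 11.65
eef_pos: [678.1, 49.8, 123.4]
ee_rot: [-3.142, -0.0, 2.975]
contact_force: [0.1, 0.1, -3.4]
width: 32.0
time: 11.9
eef_pos: [678.1, 49.9, 122.2]
ee_rot: [3.142, -0.0, 2.975]
contact_force: [-0.7, 0.6, -1.8]
width: 32.0
```

```bash
python3 -m crank '[[[0,0,-0.5],[0,0,0],1],[[0,0,-1],[0,0,0],1],[[0,0,-1],[0,0,0],1]]'
python3 -c "
from plant import ctrl
print(ctrl.read_state()['contact_force'])"
```

```text
time: 12.15
eef_pos: [678.3, 49.9, 121.7]
ee_rot: [3.142, 0.0, 2.975]
contact_force: [-0.0, -0.6, -0.4]
width: 32.0
[-0.02265005 -0.60031709 -0.37208168]
```

```bash
python3 -m crank '[[[0,0,-0.5],[0,0,0],1],[[0,0,-0.8],[0,0,0],1],[[0,0,-0.8],[0,0,0],1]]'

```

```text
time: 12.4
eef_pos: [678.3, 49.9, 121.6]
ee_rot: [-3.141, 0.001, 2.975]
contact_force: [-3.4, -1.3, 5.4]
width: 31.9
```

Contact shows (+5.4 N up). I'll ease off slightly, open and rise.

```bash
python3 -m crank '[[[0,0,0.5],[0,0,0],1],[[0,0,0.5],[0,0,0],0.8],[[0,0,0.5],[0,0,0],0.6],[[0,0,0.5],[0,0,0],0.4],[[0,0,0.5],[0,0,0],0.25],[[0,0,0.5],[0,0,0],0.25],[[0,0,0.5],[0,0,0],0.25]]' 10
python3 -m crank '[[[0,0,5],[0,0,0],0.25],[[0,0,18],[0,0,0],0.25],[[0,0,40],[0,0,0],0.25],[[0,0,65],[0,0,0],0.25],[[-6,-8,90],[0,0,0.05],0.1],[[-20,-22,95],[0,0,0.1],0],[[-40,-40,95],[0,0,0.15],0],[[-60,-60,95],[0,0,0.15],0]]'
python3 - <<'E'
from h import *
from plant import get_image
d=get_image("side");cv2.imwrite("pics/s6.png",d["color"][100:400,130:530])
E
```

```text
time: 12.98
eef_pos: [678.1, 49.9, 120.6]
ee_rot: [3.141, -0.0, 2.975]
contact_force: [0.4, -0.3, -0.4]
width: 53.6
time: 13.65
eef_pos: [618.4, -9.1, 218.2]
ee_rot: [3.141, 0.003, 3.129]
contact_force: [0.8, 0.1, 0.4]
width: 82.9
```

View pics/s6.png

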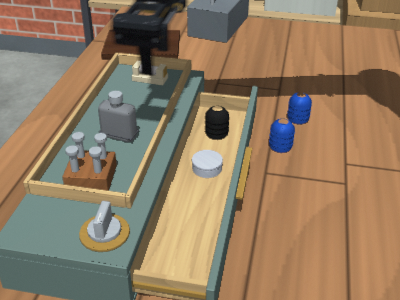

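The flask stands upright on the shelf at crop (118,118). Now the bung.

```bash
python3 -m crank '[[[-10,-9,0],[0,0,0],0],[[-28,-25,0],[0,0,0],0],[[-46,-41,-5],[0,0,0],0],[[-64,-57,-20],[0,0,0],0],[[-80,-72,-36],[0,0,0],0],[[-90,-80,-50],[0,0,0],0],[[-94,-84,-56],[0,0,0],0],[[-94,-84,-56],[0,0,0],0]]'
python3 - <<'E'
from h import *
d=wrist("w7");C=cloud(d)
for z in((40,90),(72,90)):
    b=box(C,(480,560),(-130,-60),z);print(z,len(b),len(b) and rect(b), len(b) and b[:,2].max())
E
```

```text
time: 14.37
eef_pos: [522.9, -94.8, 159.3]
ee_rot: [-3.142, -0.002, 3.123]
contact_force: [-0.9, -0.4, -0.8]
width: 87.6
14.3667 [522.9 -94.8 159.3] [-3.142e+00 -2.000e-03  3.123e+00] [-0.9 -0.4 -0.8] 87.56235226536401
(40, 90) 3741 ((524.9539184570312, -94.79478454589844), (47.80696105957031, 48.21171569824219), 86.86299896240234) 82.35195620107979
(72, 90) 1953 ((525.0745239257812, -94.32936096191406), (41.057621002197266, 40.713077545166016), 17.015409469604492) 82.35195620107979
```

View pics/w7.png

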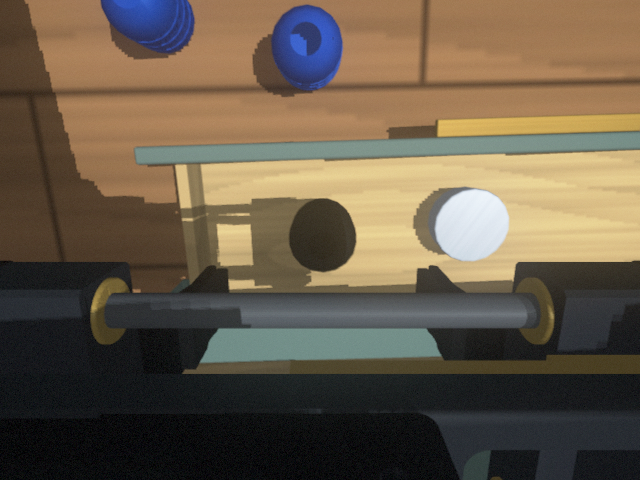

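The black bung at (322,235) is centred between the jaws at (525,-94.5). I'll descend and grip it.

```bash
python3 -m crank '[[[1,0,-15],[0,0,0],0],[[1,0,-42],[0,0,0],0],[[1,0,-70],[0,0,0],0],[[1,0,-95],[0,0,0],0],[[1,0,-114],[0,0,0],0],[[1,0,-124],[0,0,0],0],[[1,0,-128],[0,0,0],0],[[1,0,-128],[0,0,0],0]]'
python3 -m crank '[[[0,0,0],[0,0,0],0.3],[[0,0,0],[0,0,0],0.45],[[0,0,0],[0,0,0],0.6],[[0,0,0],[0,0,0],0.7],[[0,0,0],[0,0,0],0.7],[[0,0,0],[0,0,0],0.7],[[0,0,0],[0,0,0],0.7],[[0,0,0],[0,0,0],0.7]]' 12
```

```text
time: 15.08
eef_pos: [526.0, -93.1, 32.2]
ee_rot: [3.141, 0.0, 3.126]
contact_force: [-0.7, -0.2, 0.2]
width: 87.1
time: 15.75
eef_pos: [525.2, -94.2, 32.2]
ee_rot: [-3.141, 0.0, 3.125]
contact_force: [-0.7, -0.5, 0.7]
width: 47.7
```

```bash
python3 -m crank '[[[0,0,4],[0,0,0],0.8],[[0,0,14],[0,0,0],0.8],[[0,0,32],[0,0,0],0.8],[[0,0,55],[0,0,0],0.8],[[0,0,80],[0,0,0],0.8],[[0,0,105],[0,0,0],0.8],[[0,0,122],[0,0,0],0.8],[[0,0,130],[0,0,0],0.8]]'
python3 -m crank '[[[12,2,0],[0,0,0],0.8],[[35,6,0],[0,0,0],0.8],[[60,10,0],[0,0,0],0.8],[[85,14,0],[0,0,0],0.8],[[110,18,0],[0,0,0],0.8],[[132,21,0],[0,0,0],0.8],[[148,24,0],[0,0,0],0.8],[[153,24,0],[0,0,0],0.8]]'
python3 -m crank '[[[0,0,-6],[0,0,0],0.8],[[0,0,-15],[0,0,0],0.8],[[0,0,-26],[0,0,0],0.8],[[0,0,-36],[0,0,0],0.8],[[0,0,-44],[0,0,0],0.8],[[0,0,-50],[0,0,0],0.8],[[0,0,-53],[0,0,0],0.8],[[0,0,-53],[0,0,0],0.8]]'
python3 - <<'E'
from h import *
from plant import get_image
d=get_image("side");cv2.imwrite("pics/s8.png",cv2.resize(d["color"][100:400,130:480],None,fx=2,fy=2))
E
```

```text
time: 16.42
eef_pos: [526.6, -94.0, 165.4]
ee_rot: [-3.14, 0.004, 3.125]
contact_force: [1.1, 0.6, -1.4]
width: 47.7
time: 17.08
eef_pos: [679.6, -68.7, 160.7]
ee_rot: [3.139, -0.001, 3.126]
contact_force: [-0.7, 0.1, -1.2]
width: 48.2
time: 17.75
eef_pos: [677.5, -70.2, 108.0]
ee_rot: [3.141, -0.001, 3.125]
contact_force: [-1.1, 1.0, -1.1]
width: 47.5
```

View pics/s8.png

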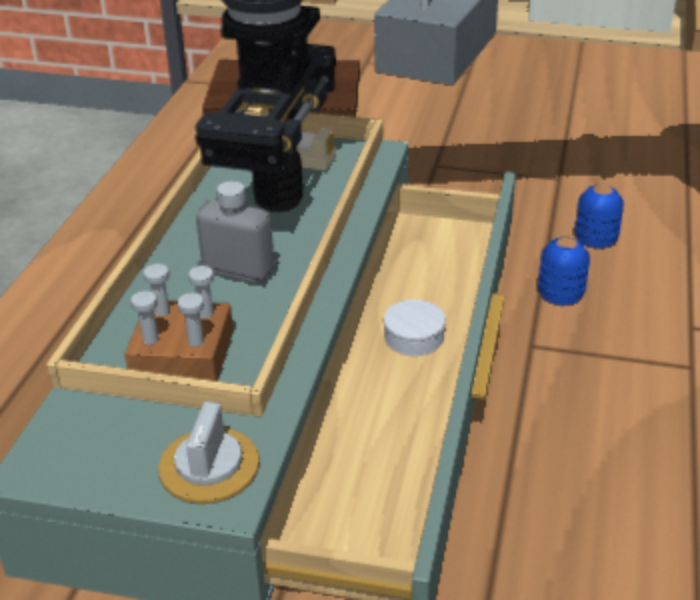

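The bung hangs at (278,185), just above the shelf. Lowering gently now.

```bash
python3 -m crank '[[[0,0,-1],[0,0,0],0.8],[[0,0,-2],[0,0,0],0.8],[[0,0,-3],[0,0,0],0.8],[[0,0,-3],[0,0,0],0.8]]'
python3 -m crank '[[[0,0,-0.5],[0,0,0],0.8],[[0,0,-0.8],[0,0,0],0.8],[[0,0,-0.8],[0,0,0],0.8]]'
python3 -m crank '[[[0,0,-0.5],[0,0,0],0.8],[[0,0,-0.8],[0,0,0],0.8],[[0,0,-0.8],[0,0,0],0.8]]'
```

```text
time: 18.13
eef_pos: [678.2, -70.1, 106.1]
ee_rot: [3.142, 0.0, 3.125]
contact_force: [0.2, -0.8, -1.5]
width: 47.9
time: 18.38
eef_pos: [678.1, -70.1, 105.2]
ee_rot: [3.141, 0.0, 3.125]
contact_force: [0.2, 0.0, -1.5]
width: 47.5
time: 18.63
eef_pos: [678.1, -70.1, 104.3]
ee_rot: [3.142, -0.0, 3.125]
contact_force: [0.0, -0.4, -1.7]
width: 47.5
```

```bash
python3 -m crank '[[[0,0,-0.4],[0,0,0],0.8],[[0,0,-0.7],[0,0,0],0.8],[[0,0,-0.7],[0,0,0],0.8]]'
python3 -m crank '[[[0,0,-0.3],[0,0,0],0.8],[[0,0,-0.6],[0,0,0],0.8],[[0,0,-0.6],[0,0,0],0.8]]'
```

```text
time: 18.88
eef_pos: [678.2, -70.1, 104.3]
ee_rot: [-3.141, 0.0, 3.125]
contact_force: [-1.5, 0.0, 1.3]
width: 47.3
time: 19.13
eef_pos: [678.2, -70.1, 104.2]
ee_rot: [-3.141, 0.0, 3.125]
contact_force: [-2.7, 0.2, 5.7]
width: 47.9
```

```bash
python3 -m crank '[[[0,0,0.5],[0,0,0],0.7],[[0,0,0.5],[0,0,0],0.5],[[0,0,0.5],[0,0,0],0.3],[[0,0,0.5],[0,0,0],0.2],[[0,0,0.5],[0,0,0],0.2],[[0,0,0.5],[0,0,0],0.2]]' 10
python3 -m crank '[[[0,0,5],[0,0,0],0.2],[[0,0,18],[0,0,0],0.2],[[0,0,40],[0,0,0],0.2],[[0,0,65],[0,0,0],0.2],[[0,0,90],[0,0,0],0.3],[[-20,0,105],[0,0,0],0.5],[[-50,0,105],[0,0,0],0.8],[[-80,0,105],[0,0,0],1]]'
python3 - <<'E'
from h import *
from plant import get_image
d=get_image("side");cv2.imwrite("pics/s9.png",cv2.resize(d["color"][100:400,130:480],None,fx=2,fy=2))
for n,P in(("side",cloud(d)),("top",cloud(get_image("top")))):
    for y0 in(90,120,140,160,200):
        f=box(P,(430,490),(y0-8,y0+8),(63,74)); print(n,y0,len(f),f[:,0].min().round(1) if len(f) else 0,f[:,0].max().round(1) if len(f) else 0)
    b=box(P,(420,475),(-40,140),(45,58)); print(" pull",len(b),b.min(0),b.max(0))
    print("flask cap",rect(box(P,(600,740),(10,90),(172,190))))
    b=box(P,(630,730),(-120,-35),(115,160)); print("bung",rect(b),b[:,2].max())
    f=box(P,(620,760),(-205,-130),(98,135));print("fuse",rect(f)); 
    f=box(P,(620,760),(130,205),(118,180));print("rack",rect(f))
for n in("top0","side0"):
    P=cloud(dict(np.load(n+".npz")))
    f=box(P,(620,760),(-205,-130),(98,135));print("fuse0",rect(f)); 
    f=box(P,(620,760),(130,205),(118,180));print("rack0",rect(f))
E
```

```text
time: 19.63
eef_pos: [678.1, -70.1, 103.1]
ee_rot: [3.141, -0.0, 3.125]
contact_force: [0.2, -0.3, -0.1]
width: 65.0
time: 20.3
eef_pos: [598.7, -69.3, 211.1]
ee_rot: [3.141, 0.004, 3.126]
contact_force: [-0.3, 0.1, -0.8]
width: 50.8
side 90 45 454.6 466.5
side 120 52 454.3 465.6
side 140 51 454.0 465.9
side 160 53 453.6 465.8
side 200 60 453.0 465.3
 pull 378 [442.28455162 -28.38724346  45.30619332] [456.20231604 139.28333968  57.99077835]
flask cap ((677.1608276367188, 52.56045150756836), (23.589784622192383, 23.702030181884766), 53.41797637939453)
bung ((673.1823120117188, -60.82171630859375), (48.35408401489258, 38.18506622314453), 27.824453353881836) 154.02113126965037
fuse ((681.1043701171875, -155.5418701171875), (37.51292037963867, 70.79903411865234), 89.46350860595703)
rack ((684.4268798828125, 171.02272033691406), (70.3042221069336, 70.50977325439453), 6.861618518829346)
top 90 54 454.1 466.0
top 120 48 454.8 464.9
top 140 56 453.6 465.4
top 160 49 454.0 464.2
top 200 49 453.3 464.9
 pull 437 [441.8320322  -29.16336783  45.17075536] [455.51957818 128.38508241  57.69683858]
flask cap ((676.563232421875, 48.58333206176758), (21.702266693115234, 21.778705596923828), 89.49063873291016)
bung ((690.7664184570312, -55.9813232421875), (9.539346694946289, 17.202945709228516), 73.95513916015625) 149.64904143189347
fuse ((0.0, 0.0), (0.0, 0.0), 0.0)
rack ((683.9081420898438, 167.39599609375), (69.91258239746094, 69.85174560546875), 7.715843677520752)
fuse0 ((680.3009033203125, -161.56321716308594), (33.85491943359375, 70.33966827392578), 85.5989990234375)
rack0 ((684.1629638671875, 167.44003295898438), (70.10210418701172, 70.03437042236328), 7.564425468444824)
fuse0 ((681.1574096679688, -157.27822875976562), (34.98197937011719, 71.49301147460938), 87.54627990722656)
rack0 ((684.1961669921875, 170.88414001464844), (69.46583557128906, 71.38419342041016), 7.270602226257324)
```

View pics/s9.png

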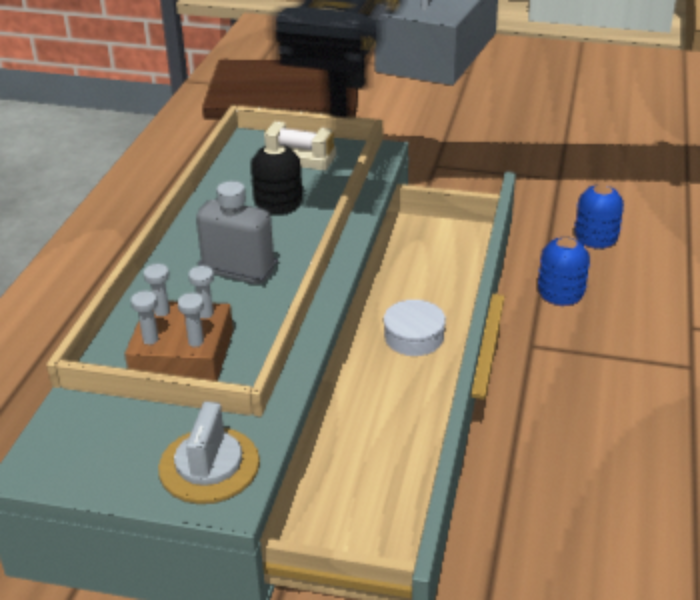

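The bung stands upright at (277,178) and the flask at (235,235). The rack and fuse are unmoved, and the tin is still in the drawer. Now I go round to the drawer front, beside the pull (face at x≈454, y=155).

```bash
python3 -m crank '[[[-12,16,0],[0,0,0],1],[[-34,46,0],[0,0,0],1],[[-60,80,0],[0,0,0],1],[[-86,114,0],[0,0,0],1],[[-112,148,0],[0,0,0],1],[[-138,182,0],[0,0,0],1],[[-160,212,0],[0,0,0],1],[[-170,225,0],[0,0,0],1]]' 20
python3 -m crank '[[[0,0,-10],[0,0,0],1],[[0,0,-35],[0,0,0],1],[[0,0,-62],[0,0,0],1],[[0,0,-90],[0,0,0],1],[[0,0,-118],[0,0,0],1],[[0,0,-142],[0,0,0],1],[[0,0,-158],[0,0,0],1],[[0,0,-164],[0,0,0],1]]'
python3 - <<'E'
from h import *
from plant import get_image
d=get_image("side");cv2.imwrite("pics/s10.png",d["color"])
E
```

```text
time: 21.07
eef_pos: [425.4, 160.7, 209.9]
ee_rot: [3.142, 0.002, 3.132]
contact_force: [0.4, 0.9, 0.3]
width: 1.3
time: 21.73
eef_pos: [427.3, 153.9, 42.3]
ee_rot: [3.141, -0.004, 3.124]
contact_force: [0.1, -0.6, 0.2]
width: 0.8
```

View pics/s10.png

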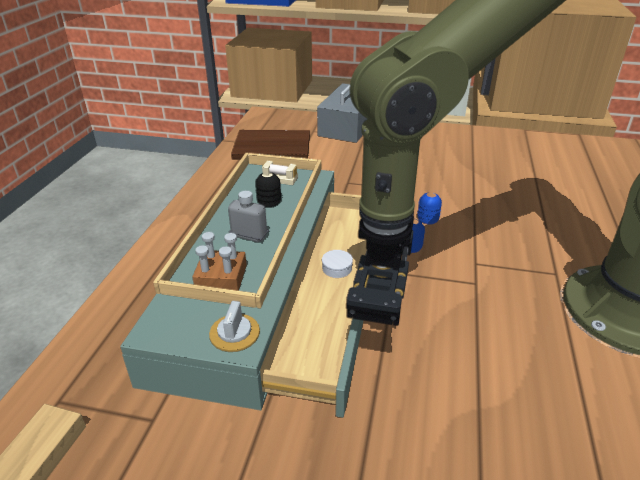

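```bash
python3 -m crank '[[[4,0,0],[0,0,0],1],[[8,0,0],[0,0,0],1],[[12,0,0],[0,0,0],1],[[16,0,0],[0,0,0],1],[[22,0,0],[0,0,0],1],[[28,0,0],[0,0,0],1],[[34,0,0],[0,0,0],1],[[40,0,0],[0,0,0],1]]'
python3 -m crank '[[[7,0,0],[0,0,0],1],[[14,0,0],[0,0,0],1],[[21,0,0],[0,0,0],1],[[28,0,0],[0,0,0],1],[[35,0,0],[0,0,0],1],[[42,1,0],[0,0,0],1],[[49,1,0],[0,0,0],1],[[55,1,0],[0,0,0],1]]'
python3 - <<'E'
from h import *
from plant import get_image
P=cloud(get_image("side"))
for y0 in(-50,0,210,250):
    f=box(P,(440,590),(y0-8,y0+8),(60,74)); print(y0,len(f),f[:,0].min().round(1) if len(f) else 0,f[:,0].max().round(1) if len(f) else 0)
E
```

```text
time: 22.45
eef_pos: [468.8, 155.1, 44.7]
ee_rot: [3.141, 0.0, 3.125]
contact_force: [-2.8, 0.8, 1.8]
width: 0.4
time: 23.12
eef_pos: [524.0, 155.6, 44.4]
ee_rot: [-3.141, -0.0, 3.124]
contact_force: [-2.3, 0.5, 1.0]
width: 0.3
-50 0 0 0
0 0 0 0
210 67 534.9 546.5
250 78 534.3 546.4
```

```bash
python3 -m crank '[[[5,0,0],[0,0,0],1],[[10,0,0],[0,0,0],1],[[14,0,0],[0,0,0],1],[[17,0,0],[0,0,0],1],[[19,0,0],[0,0,0],1],[[21,0,0],[0,0,0],1],[[22,0,0],[0,0,0],1]]'
python3 -m crank '[[[1,0,0],[0,0,0],1],[[2,0,0],[0,0,0],1],[[3,0,0],[0,0,0],1]]'
```

```text
time: 23.75
eef_pos: [545.3, 155.9, 44.5]
ee_rot: [3.142, -0.0, 3.125]
contact_force: [-1.8, -0.9, 0.1]
width: 0.3
time: 24.0
eef_pos: [548.0, 155.8, 44.5]
ee_rot: [-3.141, -0.0, 3.125]
contact_force: [-1.7, -0.4, -0.0]
width: 0.8
```

```bash
python3 -m crank '[[[1,0,0],[0,0,0],1],[[2,0,0],[0,0,0],1],[[2,0,0],[0,0,0],1]]'
```

```text
time: 24.25
eef_pos: [548.9, 155.8, 44.5]
ee_rot: [-3.141, -0.003, 3.125]
contact_force: [-6.3, -1.0, 2.8]
width: 0.7
```

```bash
python3 -m crank '[[[0.7,0,0],[0,0,0],1],[[1.5,0,0],[0,0,0],1],[[1.5,0,0],[0,0,0],1]]'
python3 - <<'E'
from h import *
from plant import get_image
d=get_image("side");cv2.imwrite("pics/s11.png",cv2.resize(d["color"][150:450,100:450],None,fx=2,fy=2))
E
```

```text
time: 24.5
eef_pos: [549.0, 155.9, 44.5]
ee_rot: [-3.14, -0.005, 3.125]
contact_force: [-9.4, -2.1, 6.9]
width: 0.6
```

View pics/s11.png

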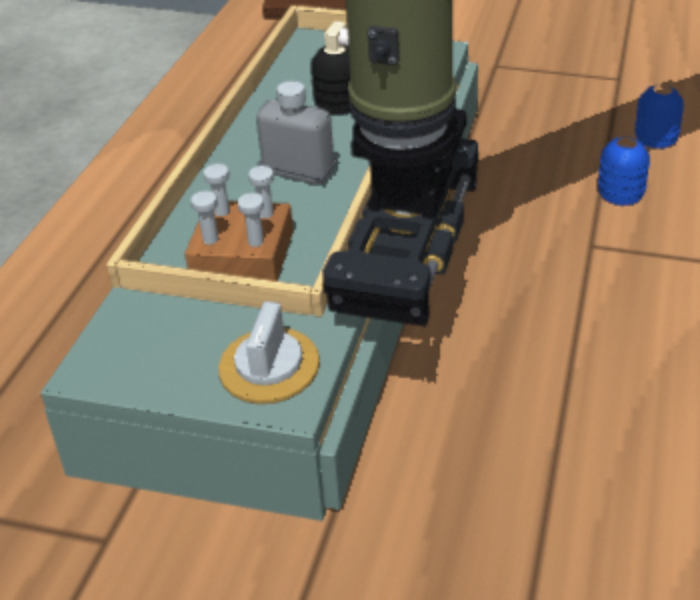

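The force rose to 9 N with no further motion at face x≈559.5, the shut position I expected. I'll back off and check.

```bash
python3 -m crank '[[[-4,0,0],[0,0,0],1],[[-15,0,0],[0,0,0],1],[[-30,0,0],[0,0,0],1],[[-45,0,15],[0,0,0],1],[[-55,0,45],[0,0,0],1],[[-60,0,80],[0,0,0],1],[[-65,0,115],[0,0,0],1],[[-70,0,140],[0,0,0],1]]'
python3 -m crank '[[[-15,35,5],[0,0,0],1],[[-25,70,10],[0,0,0],1],[[-40,105,10],[0,0,0],1],[[-55,140,10],[0,0,0],1],[[-70,175,10],[0,0,0],1],[[-80,200,10],[0,0,0],1],[[-80,200,10],[0,0,0],1]]'
python3 - <<'E'
from h import *
from plant import get_image
a=get_image("side");b=get_image("top")
cv2.imwrite("pics/s12.png",a["color"]);cv2.imwrite("pics/t12.png",cv2.resize(b["color"][100:360,120:460],None,fx=2.3,fy=2.3))
for n,P in(("side",cloud(a)),("top",cloud(b))):
    for y0 in(-150,54,250):
        f=box(P,(440,600),(y0-8,y0+8),(60,74)); print(n,y0,len(f),f[:,0].min().round(1) if len(f) else 0,f[:,0].max().round(1) if len(f) else 0)
        f=box(P,(500,600),(y0-8,y0+8),(84,96)); print("   cab edge",f[:,0].min().round(1))
    print("cap",rect(box(P,(600,740),(10,90),(172,190))))
    g=box(P,(630,730),(-120,-35),(98,160)); print("bung",rect(g),g[:,2].max())
    print("fuse",rect(box(P,(620,760),(-205,-130),(98,135))),"rack",rect(box(P,(620,760),(130,205),(118,180))))
    print("bar",rect(box(P,(580,670),(240,330),(130,145))))
E
```

```text
time: 25.22
eef_pos: [483.2, 156.8, 188.1]
ee_rot: [3.141, 0.006, 3.125]
contact_force: [0.3, 0.4, 0.2]
width: 0.3
time: 25.8
eef_pos: [398.0, 363.2, 195.8]
ee_rot: [3.135, 0.001, 3.135]
contact_force: [-0.4, -0.7, 0.2]
width: 0.4
side -150 29 564.3 575.9
   cab edge 576.5
side 54 42 561.8 573.4
   cab edge 573.5
side 250 75 559.2 571.4
   cab edge 571.3
cap ((677.4814453125, 52.676082611083984), (23.41624641418457, 23.056745529174805), 5.002481460571289)
bung ((673.923828125, -61.70158004760742), (48.123695373535156, 36.077823638916016), 27.820430755615234) 155.23890828483866
fuse ((681.146484375, -156.6198272705078), (36.629764556884766, 71.67852783203125), 87.89954376220703) rack ((684.461669921875, 170.79351806640625), (70.169921875, 70.41102600097656), 7.3517255783081055)
bar ((620.2824096679688, 283.50445556640625), (14.157719612121582, 45.73015594482422), 3.313746929168701)
top -150 49 563.7 574.8
   cab edge 576.1
top 54 47 561.6 572.5
   cab edge 573.0
top 250 49 558.7 570.2
   cab edge 571.9
cap ((676.5803833007812, 48.538639068603516), (21.555814743041992, 22.491884231567383), 88.90656280517578)
bung ((676.474365234375, -71.36942291259766), (46.91535186767578, 47.942935943603516), 89.10604858398438) 154.27972881933204
fuse ((680.6844482421875, -161.62179565429688), (33.282012939453125, 71.19654846191406), 86.46098327636719) rack ((683.9054565429688, 167.2965087890625), (70.15803527832031, 69.66477966308594), 8.044907569885254)
bar ((620.5525512695312, 279.52398681640625), (14.616270065307617, 43.97068786621094), 6.498501777648926)
```

View pics/s12.png

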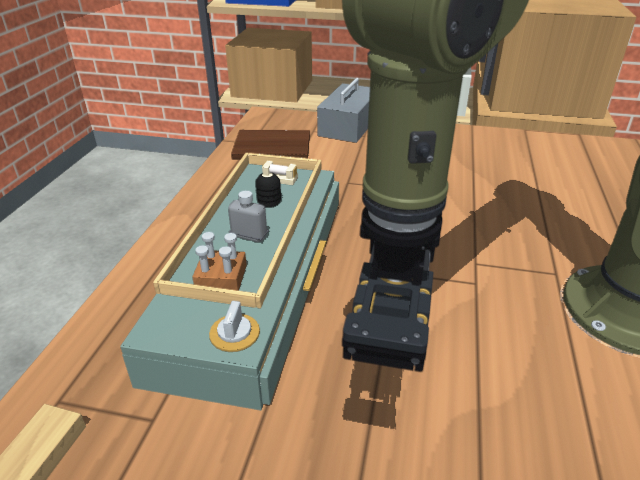

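View pics/t12.png

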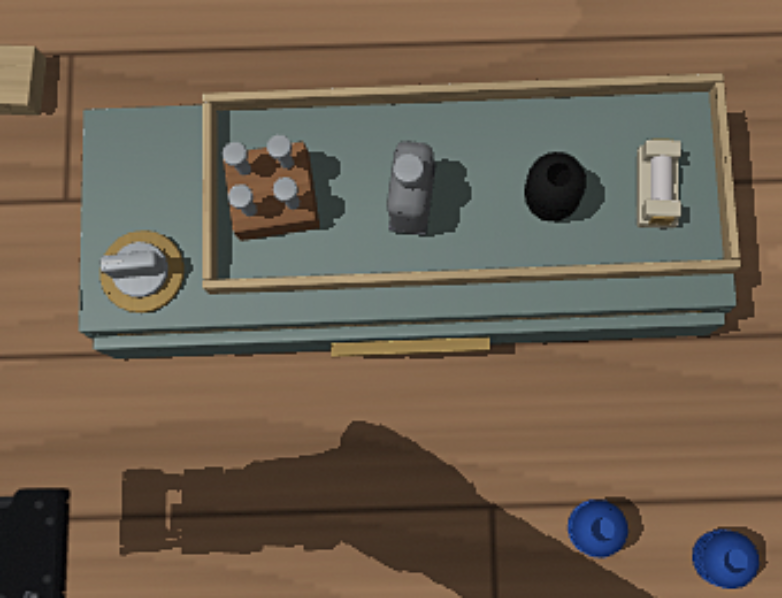

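The drawer front's back face meets the cabinet edge along its whole width. The flask and bung stand upright on the shelf, the bar is at the slack stop, and the fuse holder and rack are unmoved. I'll let the arm settle and hand in.

```bash
python3 -m crank '[[[0,0,0],[0,0,0],1],[[0,0,0],[0,0,0],1],[[0,0,0],[0,0,0],1],[[0,0,0],[0,0,0],1]]'; python3 -c "
from plant import ctrl
print(ctrl.sign_off())"
```

```text
time: 26.23
eef_pos: [402.6, 354.8, 194.6]
ee_rot: [-3.141, 0.001, 3.122]
contact_force: [-0.4, 0.4, 0.0]
width: 0.4
the job is handed in; nothing more can be done
None
```

The job is done and handed in at 26 s, in the order asked, and no check failed.

- **Stop screw:** I turned it clockwise until the moment rose at the stop. The bar then measured about 1.50 rad, fully slack.
- **Flask and black bung:** I lifted each over the lip and lowered it until about 5 N of contact. Both stand upright on the shelf, and the two blue look-alikes were left alone.
- **Drawer:** I pushed it beside the pull until the force rose to 9 N with no more motion. Both cameras show the front against the cabinet to within about 1 mm along its width.
- **Left alone:** The fuse holder and pin rack measured unmoved. The tin was in the drawer when last seen before the push, but it can't be seen now that the drawer is shut.

The side and top cameras disagreed by about 4 mm in y throughout. I used the wrist camera to settle the position before each grasp.

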